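# Seat two port discs in a gearbox cover

### The job

Two loose steel discs, one wide and one narrow, lie on top of the green cover that is bolted to the bench. With the fingertips, push each disc across the cover until it drops flat into the round recess of its own size, the wide disc in the wide recess and the narrow disc in the narrow one, in either order. Only push them, never pick them up, leave the bolt and the other things where they stand, and finish clear of everything.

Things in the scene. Friction and masses are not known exactly. Their poses are not given: they have to be found in the camera images.
- cover: flat green cast cover, 240 (its x) x 170 (its y) x 25 high, fixed to the bench; origin at the centre of its underside, so its flat top is 25 above the origin; z up. It may be turned to any yaw. Two round flat-bottomed recesses, each 10 deep, are sunk in its top. A low ear with a bolt head (top 30 above the bench) stands out 31 from each short side, at x -136, y -50 and at x 136, y 50 (its own frame)
- wide_recess (a point): centre of the floor of the wide recess: 65 across, 10 deep; the point is 10 below the cover's top; at x -60, y -30 in the cover's frame
- narrow_recess (a point): centre of the floor of the narrow recess: 49 across, 10 deep; the point is 10 below the cover's top; at x 65, y 30 in the cover's frame
- wide_disc: plain solid steel disc, 60 across, 10 thick, about 0.2 kg, lying loose and flat on the cover's top 70 to 86 from its recess (centre to centre); origin at the centre of its underside, z up. In its recess it lies flush with the cover's top, with 2.5 of play all round. It slides freely and drops in only when nearly centred over the recess
- narrow_disc: plain solid steel disc, 44 across, 10 thick, about 0.1 kg, lying loose and flat on the cover's top 50 to 95 from its recess (centre to centre); origin at the centre of its underside, z up. In its recess it lies flush with the cover's top, with 2.5 of play all round. No other thing stands on the straight way from either disc to its own recess
- bolt: a short thick hex bolt, 40 high and 21 across the head, standing on its head on the cover; origin at the centre of its underside; to be left alone
- bottle: clear bottle, 200 high, 66 across, on the bench; origin under its centre; to be left alone
- tub: small white tub with red lid, 75 high, 84 across; origin under its centre; to be left alone
- screwdriver: screwdriver lying flat on the bench, clear of the cover; to be left alone
- wrench: wrench lying flat on the bench, clear of the cover; to be left alone
- carton: cardboard carton 80 x 170 x 60 high; origin under its centre; to be left alone
Not all that is in view belongs to the job. Leave any blue look-alike of the wide_disc alone. Leave any pink look-alike of the narrow_disc alone.

How it is judged:
At the end, for the whole second after the job is handed in: Each disc lies flat and at rest on the floor of the recess of its own size: centre within 4 mm of the recess's centre, underside within 2.5 mm below and 1.5 mm above the recess floor, tilted less than 0.06 rad (horizontal distance between wide_disc and wide_recess below 0.004 m and z of wide_disc in the frame of cover between 0.0125 and 0.0165 m and angle between each of wide_disc, narrow_disc's own z axis and vertical below 0.06 rad and linear speed of each of wide_disc, narrow_disc below 0.01 m/s and horizontal distance between narrow_disc and narrow_recess below 0.004 m and z of narrow_disc in the frame of cover between 0.0125 and 0.0165 m); the robot touches nothing.
It fails at once if a disc is lifted more than 8 mm off the cover's top (z of any of wide_disc, narrow_disc in the frame of cover above 0.033 m).
It fails at once if the bolt or another bystander is moved more than 20 mm (distance of any of bolt, bottle, tub, screwdriver, wrench, carton from where it was at the start of the episode above 0.02 m).
It fails at once if the standing bolt is knocked over (angle between bolt's own z axis and vertical above 0.5 rad).
It also fails if it takes over 51 s, if anything falls off the work surface, if the arm or the gripper's body presses on something with over 40 N, if the wrist force passes 120 N, or if a joint passes its speed limit or range.

### The arm

A 6-joint arm with a two-finger parallel gripper is mounted at the origin on the work surface. World frame = base frame: x ahead of the robot, y to its left, z up, the work surface at z = 0. Lengths are in m, angles in rad, forces in N, time in s.
With the tool pointing down it reaches from about 0.35 to 0.875 m from the base axis. Payload 4.2 kg.
Tool frame: the origin (TCP) lies at the very end of the fingers, on their centre line; the grasp point (between the pads) lies 19 mm behind it (grip_point_offset is the distance from the TCP to the grasp point, in m); z points along the fingers, x is the direction in which the jaws open and shut, and the axes are right-handed (so a half turn about z gives the same grasp; the last joint's range is limited). The gripper opens to 87 mm and grips with 3 to 60 N. Pads are 19 mm wide; open, the fingers measure 117 mm over their backs; the gripper's body (75 mm by 190 mm) begins 51 mm behind the grasp point.
Start: joints at [-0.889, 0.385, 0.008, 0, -1.194, -0.259], TCP at [0.256, -0.57, 0.223] pointing down, gripper open.
Joint ranges: [-3.14, 3.14], [-1.21, 2.06], [-1.07, 1.41], [-3.16, 2.05], [-2.99, -0.16], [-3.1, 3.1]. Speed limits (rad/s): [2.79, 2.79, 3.14, 3.14, 3.14, 3.14].

### API

Orientations are given as a unit quaternion [w, x, y, z].
In Python, from plant import * gives the robot as it stands. The module is installed in compiled form; this text tells all that it offers.
- The arm moves only by the shell command python3 -m inch 'ROWS' [OPENING] [FORCE]. ROWS is a JSON object of lists of equal length, an entry for each row: "translation": the shift along the tool's x, y, z in mm, a list of three; "delta_rot": the turn, a rotation vector about the tool's x, y, z in degrees, a list of three. In form: {"translation": [[x, y, z], ...], "delta_rot": [[wx, wy, wz], ...]}. A call has exactly 5 rows; each row shifts and turns the pose as measured when the row begins, along the tool's axes as they then stand; what a row does not reach is not made up. A row lasts 1/12 s, in which the tool goes at most 41.7 mm and 7.16 degrees, less where a joint would pass 70% of its speed; a pose out of reach is approached as far as the arm can. A call with a gripper value outside its range is refused whole. OPENING is the opening, from 0 (shut) to 1 (fully open), set as the call begins (- or left out, the last holds). The fingers move at their own pace and stop on an object; FORCE is the grip in N (left out, the last holds). Time passes only in rows, so rows that do not move let the fingers close, or fill a call up. It gives the time, the measured TCP pose, the force and the opening at its end, in the units of the state.
- get_state(): the state, without advancing time (a new reading comes with each control period).
- grab_frame(name): name is "scene" or "top"; returns a dict with "color" (420x560x3 uint8, red, green, blue), "fovy" (degrees; the focal length in pixels is half the picture's height over the tangent of half this angle, whatever the lens; pixels are square), "cx", "cy" (the principal point, pixels), "rvec" (rotation vector, rad) and "tvec" (3), from world to camera coordinates, as OpenCV has them. Camera axes: x right, y down, z forward; pixel columns grow to the right and rows downward; lengths in m; the calibration is good to about 2 mm. A picture is of the moment at which its call begins. There is no depth.
- close_job(): hands the job in, once; it reports no verdict.
The state is a dict: "time": time; "joint_pos": joint angles; "qd": joint speeds; "joint_torque": joint torques, N m; "eef_pos": TCP position; "tcp_rot": TCP orientation; "ft_force": force on the tool from outside, world axes, zero at the start; "wrist_torque": the same for the moment, N m; "grip_width": opening from 0.0 (shut) to 1.0 (fully open).
Only numpy, scipy, OpenCV 4.12 (cv2) and the standard library are available. Lean on these libraries where they do the work, as an engineer would, in place of code of your own. Each camera call takes 0.05 s, during which the arm holds its last target. There are 200 camera calls.

## Working session

There is one attempt and no reset: what is moved stays moved. The work goes in short steps, Python scripts to look and compute and a shell command to move; the robot and the scene stay as the last step left them, time stands still between calls to the robot, and variables do not carry over. Pictures are saved under pics/ and viewed, about 8 in all and at most 12, crops included, and the job is handed in when it is done.

```bash
mkdir -p pics; cat > h.py <<'E'
from plant import *
import numpy as np, cv2
def grab(n):
    f=grab_frame(n); return f
def K(f):
    h=f["color"].shape[0]; F=h/2/np.tan(np.radians(f["fovy"])/2)
    return np.array([[F,0,f["cx"]],[0,F,f["cy"]],[0,0,1.]])
def p2w(f,uv,z):
    R=cv2.Rodrigues(np.array(f["rvec"],float))[0]; t=np.array(f["tvec"],float).reshape(3)
    c=-R.T@t; d=R.T@np.linalg.inv(K(f))@np.array([uv[0],uv[1],1.])
    return c+d*(z-c[2])/d[2]
def w2p(f,P):
    return cv2.projectPoints(np.array(P,float).reshape(-1,3),np.array(f["rvec"],float),np.array(f["tvec"],float),K(f),None)[0].reshape(-1,2)
def save(name,img): cv2.imwrite("pics/"+name,cv2.cvtColor(img,cv2.COLOR_RGB2BGR))
def crop(f,u0,v0,u1,v1,s): return cv2.resize(f["color"][v0:v1,u0:u1],None,fx=s,fy=s,interpolation=cv2.INTER_CUBIC)
E
python3 - <<'E'
from h import *
import pickle
for n in("top","scene"):
    f=grab(n); pickle.dump(f,open(n+"0.pkl","wb")); save(n+"0.png",f["color"])
    R=cv2.Rodrigues(np.array(f["rvec"],float))[0]; print(n,f["fovy"],-R.T@np.array(f["tvec"]).reshape(3))
print(get_state())
E
```

```text
top 50.73685767857021 [ 4.55239551e-01 -1.14308347e-03  1.39777798e+00]
scene 48.96902399593723 [1.27012182 0.06987412 0.94682786]
{'time': 0.1, 'joint_pos': array([-8.89417357e-01,  3.85451578e-01,  6.77086341e-03, -4.36143315e-04,
       -1.19403952e+00, -2.58571301e-01]), 'qd': array([-0.00019609, -0.0040823 ,  0.00208245,  0.00286769, -0.00013851,
       -0.00176027]), 'joint_torque': array([-5.79807347e-04, -3.91689706e+01,  1.87935144e+01,  4.23197910e+00,
        1.34238249e-02, -8.22902484e-05]), 'eef_pos': array([ 0.25622287, -0.569464  ,  0.22158907]), 'tcp_rot': array([-8.51614475e-04,  5.43057836e-01,  8.39694718e-01,  4.91115183e-04]), 'ft_force': array([ 0.9974    ,  0.35641739, -0.0706028 ]), 'wrist_torque': array([ 0.03298775, -0.00345934, -0.03774288]), 'grip_width': 0.9971613274888561}
```

View pics/top0.png

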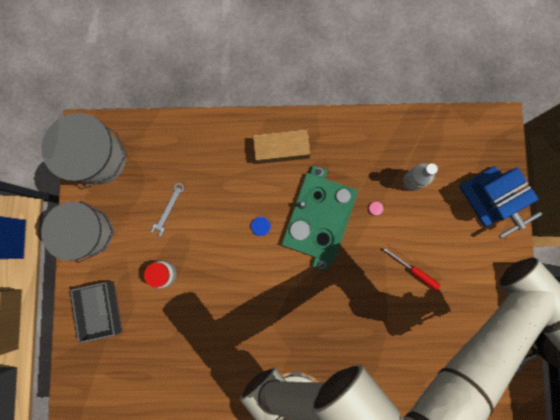

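View pics/scene0.png

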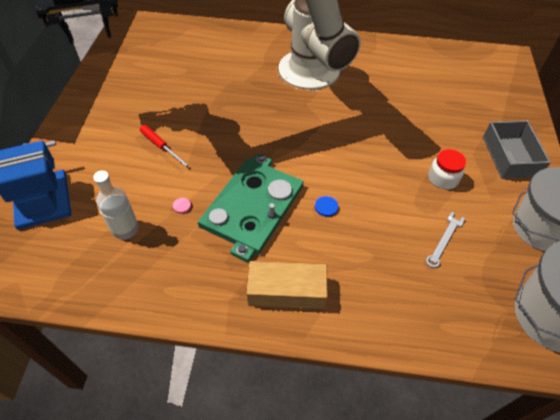

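The top view shows the cover at about (320,213), a wide grey disc at (300,230), a narrow grey disc at (343,196), and recesses at (323,239) and (318,195). The bolt stands at (302,204). The blue disc (260,226) and pink disc (376,208) on the bench are the look-alikes: wrong colour, and not on the cover. I'll enlarge the cover in both views.

```bash
python3 - <<'E'
from h import *
import pickle
f=pickle.load(open("top0.pkl","rb")); g=pickle.load(open("scene0.pkl","rb"))
save("c1.png",crop(f,265,155,375,280,4.8)); 
save("c2.png",crop(g,190,145,315,265,5))
E
```

```text
(no output)
```

View pics/c1.png

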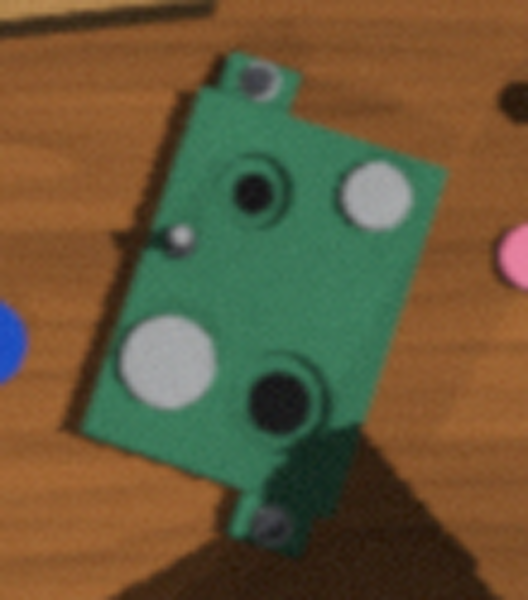

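View pics/c2.png

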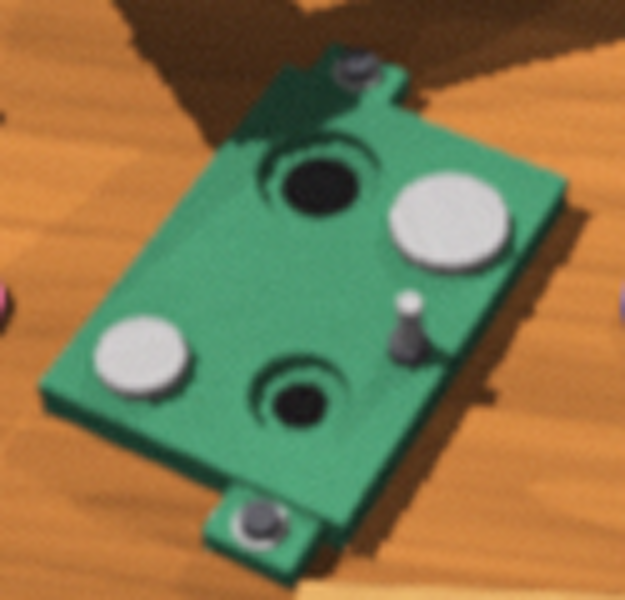

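Top crop: wide disc at crop (168,361), narrow disc (376,196), recesses (280,400) and (255,192), bolt (180,238), ear bolts (259,80) and (272,524). The scene crop shows the same layout. The two grey discs lie on the cover, so they are the ones meant. Next I fit the cover pose.

```bash
python3 - <<'E'
from h import *
import pickle
from scipy.optimize import least_squares
f=pickle.load(open("top0.pkl","rb")); g=pickle.load(open("scene0.pkl","rb"))
T=lambda p:((p[0]+.5)/4.8-.5+265,(p[1]+.5)/4.8-.5+155)
S=lambda p:((p[0]+.5)/5-.5+190,(p[1]+.5)/5-.5+145)
for n,a,b,z in [("wide",(168,361),(449,221),.035),("narrow",(376,196),(142,355),.035),("boltTop",(181,236),(409,302),.065),("ear+",(259,80),(260,519),.03),("ear-",(272,524),(358,67),.03)]:
    print(n,p2w(f,T(a),z)[:2].round(4),p2w(g,S(b),z)[:2].round(4))
loc=np.array([[120,85,25],[120,-85,25],[-120,85,25],[136,50,30],[-136,-50,30]])/1e3
tp=[(202,90),(446,169),(82,433),(259,80),(272,524)]
sp=[(338,528),(42,390),(566,182),(260,519),(358,67)]
A=lambda q:np.array([[np.cos(q),-np.sin(q),0],[np.sin(q),np.cos(q),0],[0,0,1]])
def res(x,which):
    W=loc@A(x[2]).T+[x[0],x[1],0]; r=[]
    if which!=1:r.append(w2p(f,W)-[T(p) for p in tp])
    if which!=0:r.append(w2p(g,W)-[S(p) for p in sp])
    return np.concatenate(r).ravel()
e=p2w(f,T(tp[3]),.03)-p2w(f,T(tp[4]),.03); q0=np.arctan2(e[1],e[0])-np.arctan2(100,272)
for w in(0,1,2):
    s=least_squares(res,[.5,0,q0],args=(w,)); x=s.x
    print(x.round(4),s.fun.round(1))
    for n,l in [("wr",[-.06,-.03]),("nr",[.065,.03])]: 
        P=A(x[2])[:2,:2]@l+x[:2]; print(n,P.round(4),'crop',(w2p(f,[*P,.025])[0]-[265,155])*4.8+1.9)
E
```

```text
wide [ 0.5375 -0.0223] [ 0.539  -0.0213]
narrow [ 0.6423 -0.1582] [ 0.6436 -0.1572]
boltTop [ 0.6144 -0.0312] [ 0.6152 -0.0304]
ear+ [ 0.7205 -0.0846] [ 0.7239 -0.0842]
ear- [ 0.4331 -0.0869] [ 0.437  -0.0848]
[ 0.5762 -0.0861 -0.343 ] [-0.3 -0.7  0.4  0.1 -0.2  0.2  0.  -0.2  0.2  0.6]
wr [ 0.5096 -0.0941] crop [280.15693468 403.82379586]
nr [ 0.6475 -0.0797] crop [253.33589967 191.90582485]
[ 0.5797 -0.085  -0.3483] [ 0.8  0.5 -1.1 -0.4  0.6 -0.  -0.2  0.2 -0.2 -0.6]
wr [ 0.5131 -0.0928] crop [277.90527408 398.45715158]
nr [ 0.651 -0.079] crop [252.24306628 186.54087134]
[ 0.578  -0.0855 -0.3458] [-0.4 -1.3  0.3 -0.4 -0.5 -0.5 -0.  -0.7 -0.1  0.   0.9 -0.2 -1.1 -0.8
  0.4 -0.7 -0.1 -0.4 -0.4 -1.1]
wr [ 0.5114 -0.0934] crop [279.02730147 401.05949971]
nr [ 0.6493 -0.0794] crop [252.80608987 189.14123185]
```

The two views agree to about 2 mm. The wide disc is 76 mm from its recess and the narrow one 78 mm, and both fit the stated ranges. I'll open the fingers about 30 mm so each disc nests against both fingertips, then push along tool y. The narrow disc goes first.

```bash
cat >> h.py <<'E'
from scipy.spatial.transform import Rotation as Ro
def togo(x,y,z,ydeg):
    s=get_state(); w=s["tcp_rot"]; R=Ro.from_quat([w[1],w[2],w[3],w[0]]).as_matrix()
    Rd=np.array([[0,0,0],[0,0,0],[0,0,-1.]]); a=np.radians(ydeg)
    yv=np.array([np.cos(a),np.sin(a),0]); zv=np.array([0,0,-1.]); M=np.c_[np.cross(yv,zv),yv,zv]
    print("t",round(s["time"],2),"tool mm",(R.T@(np.array([x,y,z])-s["eef_pos"])*1e3).round(1),"rot deg",np.degrees(Ro.from_matrix(R.T@M).as_rotvec()).round(2),"pos",s["eef_pos"].round(4),"F",s["ft_force"].round(1),"g",round(s["grip_width"],3))
E
python3 -m inch '{"translation":[[0,0,0],[0,0,0],[0,0,0],[0,0,0],[0,0,0]],"delta_rot":[[0,0,-7],[0,0,-7],[0,0,-7],[0,0,-7],[0,0,-7]]}' 0.345 10
python3 -m inch '{"translation":[[0,0,0],[0,0,0],[0,0,0],[0,0,0],[0,0,0]],"delta_rot":[[0,0,-7],[0,0,-7],[0,0,-7],[0,0,-5],[0,0,0]]}'
python3 -c "
from h import *
togo(.640,-.196,.10,85.6)"
```

```text
time: 0.52
eef_pos: [0.2554, -0.5678, 0.2182]
tcp_rot: [-0.003, 0.258, 0.966, 0.003]
ft_force: [0.1, 0.1, -0.4]
grip_width: 0.71
time: 0.93
eef_pos: [0.2547, -0.5661, 0.2147]
tcp_rot: [-0.004, 0.026, 1.0, 0.007]
ft_force: [-0.1, 0.4, -0.6]
grip_width: 0.376
t 0.93 tool mm [-366.6  387.9  117.2] rot deg [ 0.76 -0.45  1.44] pos [ 0.2547 -0.5661  0.2147] F [-0.1  0.4 -0.6] g 0.376
```

```bash
python3 -m inch '{"translation":[[-27,28,-2],[-27,28,-2],[-27,28,-2],[-27,28,-2],[-27,28,-2]],"delta_rot":[[0,0,0.3],[0,0,0.3],[0,0,0.3],[0,0,0.3],[0,0,0]]}'
python3 -m inch '{"translation":[[-27,28,-2],[-27,28,-2],[-27,28,-2],[-27,28,-2],[-27,28,-2]],"delta_rot":[[0,0,0],[0,0,0],[0,0,0],[0,0,0],[0,0,0]]}'
python3 -c "
from h import *
togo(.640,-.196,.10,85.6)"
```

```text
time: 1.35
eef_pos: [0.3972, -0.4356, 0.222]
tcp_rot: [-0.007, 0.051, 0.999, 0.009]
ft_force: [0.4, -0.5, 0.1]
grip_width: 0.342
time: 1.77
eef_pos: [0.5516, -0.3029, 0.2321]
tcp_rot: [-0.008, 0.058, 0.998, 0.009]
ft_force: [0.6, -0.7, 0.4]
grip_width: 0.344
t 1.77 tool mm [-77.6 114.1 132.9] rot deg [ 1.05 -0.93 -2.25] pos [ 0.5516 -0.3029  0.2321] F [ 0.6 -0.7  0.4] g 0.344
```

```bash
python3 -m inch '{"translation":[[-18,27,20],[-18,27,20],[-18,27,20],[-18,27,25],[-6,6,30]],"delta_rot":[[0.3,-0.3,-0.6],[0.3,-0.3,-0.6],[0.3,-0.3,-0.6],[0,0,-0.4],[0,0,0]]}'
python3 -c "
from h import *
togo(.640,-.196,.10,85.6)"
python3 -m inch '{"translation":[[0,0,0],[0,0,0],[0,0,0],[0,0,0],[0,0,0]],"delta_rot":[[0,0,0],[0,0,0],[0,0,0],[0,0,0],[0,0,0]]}'
python3 -c "
from h import *
togo(.640,-.196,.10,85.6)"
```

```text
time: 2.18
eef_pos: [0.6537, -0.1888, 0.1225]
tcp_rot: [0.01, 0.041, 0.999, -0.001]
ft_force: [1.7, -0.2, -0.4]
grip_width: 0.346
t 2.18 tool mm [13.5 -8.2 22.3] rot deg [-0.1   1.14 -0.32] pos [ 0.6537 -0.1888  0.1225] F [ 1.7 -0.2 -0.4] g 0.346
time: 2.6
eef_pos: [0.6509, -0.1871, 0.117]
tcp_rot: [0.004, 0.043, 0.999, -0.001]
ft_force: [0.4, -1.0, -0.2]
grip_width: 0.346
t 2.6 tool mm [10.2 -9.7 16.9] rot deg [-0.08  0.41 -0.58] pos [ 0.6509 -0.1871  0.117 ] F [ 0.4 -1.  -0.2] g 0.346
```

```bash
python3 -m inch '{"translation":[[4,-4,12],[4,-4,12],[2,-2,12],[0,0,12],[0,0,6]],"delta_rot":[[0,0.2,-0.3],[0,0.2,-0.3],[0,0,0],[0,0,0],[0,0,0]]}'
python3 -c "
from h import *
togo(.640,-.196,.029,85.6)
f=grab('top'); g=grab('scene')
save('c3.png',np.hstack([crop(f,300,150,380,270,5),crop(g,190,145,270,265,5)]))"
```

```text
time: 3.02
eef_pos: [0.64, -0.202, 0.0661]
tcp_rot: [0.006, 0.041, 0.999, -0.001]
ft_force: [0.0, 0.3, -0.4]
grip_width: 0.344
t 3.02 tool mm [ 0.9  6.  37.1] rot deg [-0.09  0.68 -0.26] pos [ 0.64   -0.202   0.0661] F [ 0.   0.3 -0.4] g 0.344
```

View pics/c3.png

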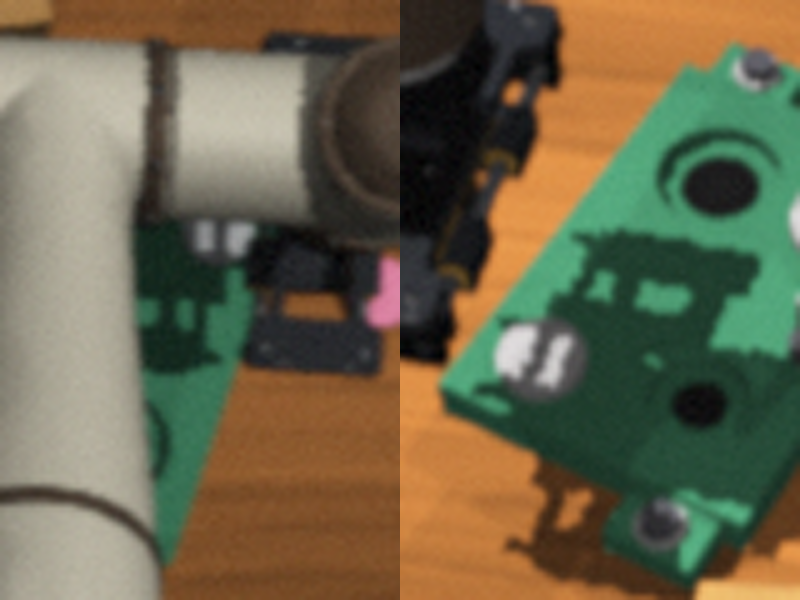

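The scene view shows the narrow disc at crop (540,360), directly ahead of the fingers. Nothing has been touched. I'll go down.

```bash
python3 -m inch '{"translation":[[0,0,9],[0,0,9],[0,0,9],[0,0,5],[0,0,1]],"delta_rot":[[0,0.2,0],[0,0.2,0],[0,0.2,0],[0,0,0],[0,0,0]]}'
python3 -c "
from h import *
togo(.640,-.196,.029,85.6)"
```

```text
time: 3.53
eef_pos: [0.6414, -0.2027, 0.0317]
tcp_rot: [0.001, 0.041, 0.999, -0.001]
ft_force: [-0.3, 0.1, -0.4]
grip_width: 0.343
t 3.53 tool mm [2.  6.6 2.6] rot deg [-0.13  0.16 -0.24] pos [ 0.6414 -0.2027  0.0317] F [-0.3  0.1 -0.4] g 0.343
```

```bash
python3 -m inch '{"translation":[[1,5,0.5],[0.5,5,0.5],[0,5,0.5],[0,5,0],[0,5,0]],"delta_rot":[[0,0,0],[0,0,0],[0,0,0],[0,0,0],[0,0,0]]}'
python3 -c "
from h import *
togo(.647,-.105,.029,85.6)"
```

```text
time: 3.95
eef_pos: [0.6421, -0.1759, 0.0296]
tcp_rot: [0.001, 0.041, 0.999, -0.001]
ft_force: [0.3, -1.0, -1.3]
grip_width: 0.344
t 3.95 tool mm [ 0.9 71.   0.4] rot deg [-0.15  0.15 -0.26] pos [ 0.6421 -0.1759  0.0296] F [ 0.3 -1.  -1.3] g 0.344
```

```bash
python3 -m inch '{"translation":[[0,5,-0.5],[0,5,-0.5],[0,5,-0.5],[0,5,-0.5],[0,5,-0.5]],"delta_rot":[[0,0,0],[0,0,0],[0,0,0],[0,0,0],[0,0,0]]}'
python3 -c "
from h import *
togo(.647,-.105,.029,85.6)"
python3 -m inch '{"translation":[[0,4,-0.5],[0,4,-0.5],[0,4,-0.5],[0,4,-0.5],[0,4,-0.5]],"delta_rot":[[0,0,0],[0,0,0],[0,0,0],[0,0,0],[0,0,0]]}'
python3 -c "
from h import *
togo(.647,-.105,.029,85.6)
g=grab('scene')
save('c4.png',crop(g,190,145,315,265,5))"
```

```text
time: 4.37
eef_pos: [0.6447, -0.1475, 0.0331]
tcp_rot: [0.002, 0.04, 0.999, -0.001]
ft_force: [-0.6, -1.0, -0.8]
grip_width: 0.345
t 4.37 tool mm [ 1.1 42.6  4. ] rot deg [-0.15  0.23 -0.19] pos [ 0.6447 -0.1475  0.0331] F [-0.6 -1.  -0.8] g 0.345
time: 4.78
eef_pos: [0.6466, -0.1252, 0.0362]
tcp_rot: [0.002, 0.04, 0.999, -0.001]
ft_force: [-0.3, -0.6, 0.6]
grip_width: 0.342
t 4.78 tool mm [ 1.2 20.2  7.1] rot deg [-0.16  0.25 -0.17] pos [ 0.6466 -0.1252  0.0362] F [-0.3 -0.6  0.6] g 0.342
```

View pics/c4.png

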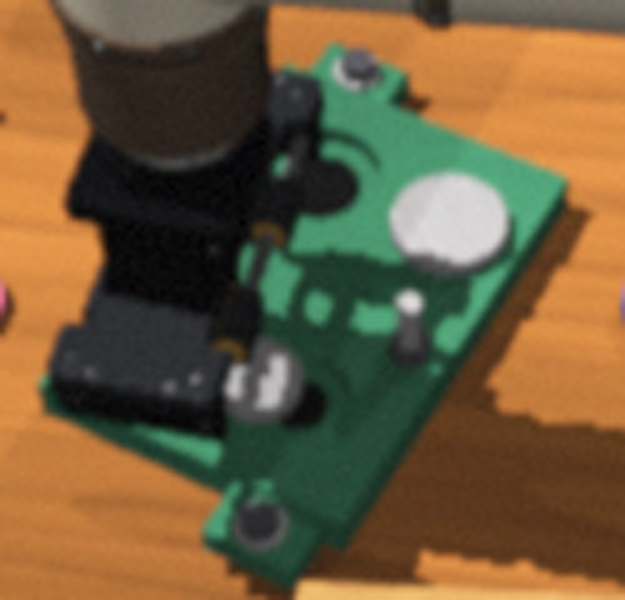

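The narrow disc, at crop (267,386), is nearly at its recess. The tips have risen to 36 mm, so I'll find where the disc is before lowering.

```bash
python3 -c "
from h import *
g=grab('scene')
print(p2w(g,((267.5)/5-.5+190,(386.5)/5-.5+145),.035))
print(p2w(g,((267.5)/5-.5+190,(380.5)/5-.5+145),.035))"
```

```text
[ 0.65281073 -0.09391323  0.035     ]
[ 0.64934639 -0.09455902  0.035     ]
```

```bash
python3 -m inch '{"translation":[[0,-6,-0.5],[0,-4,0],[0,0,3],[0,0,3],[0,0,1]],"delta_rot":[[0,0,0],[0,0,0],[0,0,0],[0,0,0],[0,0,0]]}'
python3 -c "
from h import *
togo(.648,-.105,.029,85.6)"
```

```text
time: 5.3
eef_pos: [0.6463, -0.1364, 0.0297]
tcp_rot: [0.003, 0.04, 0.999, -0.001]
ft_force: [-0.6, -0.2, 0.1]
grip_width: 0.346
t 5.3 tool mm [ 0.8 31.4  0.7] rot deg [-0.13  0.35 -0.18] pos [ 0.6463 -0.1364  0.0297] F [-0.6 -0.2  0.1] g 0.346
```

```bash
python3 -m inch '{"translation":[[0,4,0.2],[0,4,0.2],[0,4,0],[0,4,0],[0,3,0]],"delta_rot":[[0,0,0],[0,0,0],[0,0,0],[0,0,0],[0,0,0]]}'
python3 -c "
from h import *
togo(.648,-.105,.029,85.6)"
python3 -m inch '{"translation":[[0,2,0],[0,2,0],[0,2,0],[0,2,0],[0,2,0]],"delta_rot":[[0,0,0],[0,0,0],[0,0,0],[0,0,0],[0,0,0]]}'
python3 -c "
from h import *
togo(.648,-.105,.029,85.6)
g=grab('scene')
save('c5.png',crop(g,190,145,315,265,5))"
```

```text
time: 5.72
eef_pos: [0.6473, -0.117, 0.0284]
tcp_rot: [0.002, 0.041, 0.999, -0.002]
ft_force: [-0.6, -1.4, 1.7]
grip_width: 0.346
t 5.72 tool mm [ 0.3 12.  -0.6] rot deg [-0.18  0.25 -0.24] pos [ 0.6473 -0.117   0.0284] F [-0.6 -1.4  1.7] g 0.346
time: 6.13
eef_pos: [0.6485, -0.1047, 0.0287]
tcp_rot: [0.002, 0.04, 0.999, -0.002]
ft_force: [-0.1, 0.8, -0.2]
grip_width: 0.348
t 6.13 tool mm [ 0.5 -0.3 -0.3] rot deg [-0.16  0.29 -0.17] pos [ 0.6485 -0.1047  0.0287] F [-0.1  0.8 -0.2] g 0.348
```

View pics/c5.png

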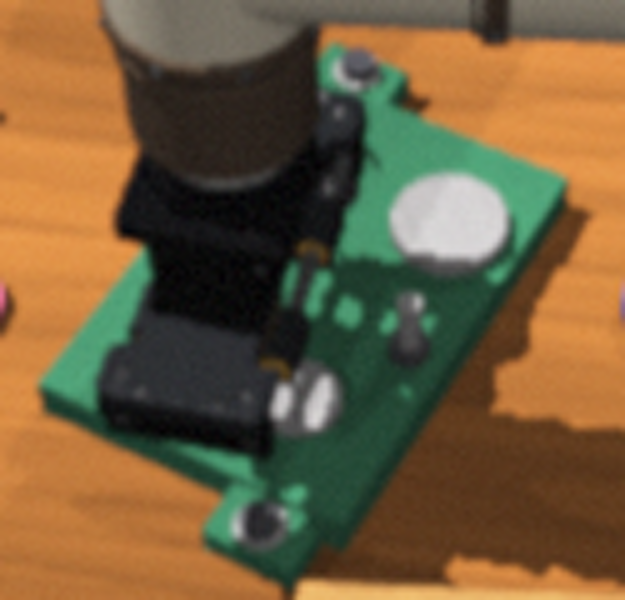

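The disc seems to have dropped; no side wall shows around (305,398). I'll back off, rise and check it.

```bash
python3 -m inch '{"translation":[[0,-6,0],[0,-6,-5],[0,0,-25],[0,0,-35],[0,0,-30]],"delta_rot":[[0,0,0],[0,0,0],[0,0,0],[0,0,0],[0,0,0]]}'
python3 -m inch '{"translation":[[0,0,0],[0,0,0],[0,0,0],[0,0,0],[0,0,0]],"delta_rot":[[0,0,5],[0,0,5],[0,0,5],[0,0,1],[0,0,0]]}'
python3 -c "
from h import *
togo(.555,.023,.130,69.6)"
```

```text
time: 6.6
eef_pos: [0.6415, -0.1181, 0.1182]
tcp_rot: [-0.007, 0.041, 0.999, -0.001]
ft_force: [0.9, 0.0, 0.3]
grip_width: 0.346
time: 7.02
eef_pos: [0.6467, -0.1225, 0.1315]
tcp_rot: [0.004, 0.186, 0.983, -0.001]
ft_force: [-0.5, -1.0, -0.9]
grip_width: 0.344
t 7.02 tool mm [138.5 101.9   0.4] rot deg [-0.06  0.42 -1.03] pos [ 0.6467 -0.1225  0.1315] F [-0.5 -1.  -0.9] g 0.344
```

```bash
python3 -m inch '{"translation":[[27,20,0],[27,20,0],[27,20,0],[25,20,0],[20,15,0]],"delta_rot":[[0,0,0],[0,0,-1],[0,0,0],[0,0,0],[0,0,0]]}'
python3 -m inch '{"translation":[[0,0,0],[0,0,0],[0,0,0],[0,0,0],[0,0,0]],"delta_rot":[[0,0,0],[0,0,0],[0,0,0],[0,0,0],[0,0,0]]}'
python3 -c "
from h import *
togo(.555,.023,.080,69.6)
f=grab('top'); g=grab('scene')
save('c6.png',np.hstack([crop(f,290,150,370,270,5),crop(g,190,145,270,265,5)]))"
```

```text
time: 7.43
eef_pos: [0.5617, 0.0086, 0.1286]
tcp_rot: [0.004, 0.177, 0.984, -0.002]
ft_force: [0.1, -0.0, 0.6]
grip_width: 0.34
time: 7.85
eef_pos: [0.56, 0.0102, 0.1288]
tcp_rot: [0.003, 0.172, 0.985, -0.002]
ft_force: [-0.7, 0.5, 0.3]
grip_width: 0.343
t 7.85 tool mm [ 9.4 10.5 48.7] rot deg [-0.18  0.4   0.54] pos [0.56   0.0102 0.1288] F [-0.7  0.5  0.3] g 0.343
```

View pics/c6.png

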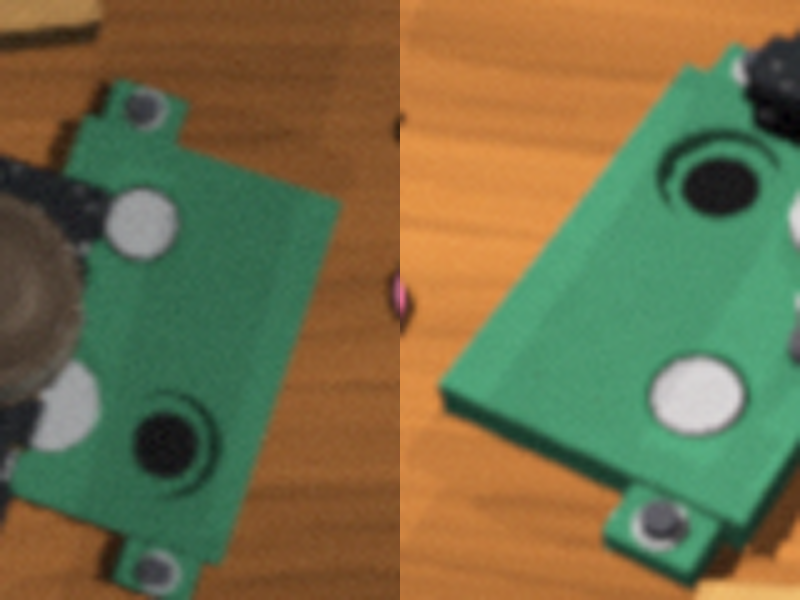

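The narrow disc lies flush and concentric in its recess, at scene crop (698,395) and top crop (142,223). Next is the wide disc.

```bash
python3 -m inch '{"translation":[[4,4,12],[4,4,12],[1,2,12],[0,0,10],[0,0,0]],"delta_rot":[[0,0,0.4],[0,0,0],[0,0,0],[0,0,0],[0,0,0]]}'
python3 -c "
from h import *
togo(.555,.025,.029,69.6)"
```

```text
time: 8.37
eef_pos: [0.5576, 0.0199, 0.0813]
tcp_rot: [0.005, 0.179, 0.984, -0.002]
ft_force: [-0.2, -0.5, -0.7]
grip_width: 0.343
t 8.37 tool mm [ 4.7  4.  52.2] rot deg [-0.1   0.55 -0.17] pos [0.5576 0.0199 0.0813] F [-0.2 -0.5 -0.7] g 0.343
```

```bash
python3 -m inch '{"translation":[[3,3,12],[2,2,12],[0,1,12],[0,0,10],[0,0,3]],"delta_rot":[[0,0.2,0],[0,0.2,0],[0,0.1,0],[0,0,0],[0,0,0]]}'
python3 -c "
from h import *
togo(.555,.025,.029,69.6)"
```

```text
time: 8.78
eef_pos: [0.5578, 0.026, 0.031]
tcp_rot: [0.002, 0.179, 0.984, -0.0]
ft_force: [0.6, 0.6, -0.1]
grip_width: 0.345
t 8.78 tool mm [ 2.2 -1.9  2. ] rot deg [-0.02  0.22 -0.25] pos [0.5578 0.026  0.031 ] F [ 0.6  0.6 -0.1] g 0.345
```

```bash
python3 -m inch '{"translation":[[1,-5,0.5],[1,-5,0.3],[0.3,-5,0.2],[0,-5,0],[0,-5,0]],"delta_rot":[[0,0,0],[0,0,0],[0,0,0],[0,0,0],[0,0,0]]}'
python3 -c "
from h import *
togo(.524,-.060,.029,69.6)"
```

```text
time: 9.2
eef_pos: [0.5473, 0.002, 0.0302]
tcp_rot: [0.003, 0.179, 0.984, -0.0]
ft_force: [0.2, 0.1, 0.0]
grip_width: 0.346
t 9.2 tool mm [  0.  -66.2   1.2] rot deg [ 0.05  0.33 -0.19] pos [0.5473 0.002  0.0302] F [0.2 0.1 0. ] g 0.346
```

```bash
python3 -m inch '{"translation":[[0,-4,0.2],[0,-4,0.2],[0,-4,0.2],[0,-4,0.2],[0,-4,0]],"delta_rot":[[0,0,0],[0,0,0],[0,0,0],[0,0,0],[0,0,0]]}'
python3 -c "
from h import *
togo(.524,-.060,.029,69.6)"
python3 -m inch '{"translation":[[0,-4,0],[0,-4,0],[0,-4,0],[0,-4,0],[0,-4,0]],"delta_rot":[[0,0,0],[0,0,0],[0,0,0],[0,0,0],[0,0,0]]}'
python3 -c "
from h import *
togo(.524,-.060,.029,69.6)"
```

```text
time: 9.62
eef_pos: [0.5402, -0.0189, 0.0308]
tcp_rot: [0.005, 0.179, 0.984, 0.001]
ft_force: [0.7, 1.0, -0.4]
grip_width: 0.343
t 9.62 tool mm [  0.7 -44.1   1.6] rot deg [ 0.19  0.49 -0.24] pos [ 0.5402 -0.0189  0.0308] F [ 0.7  1.  -0.4] g 0.343
time: 10.03
eef_pos: [0.5329, -0.0394, 0.031]
tcp_rot: [0.005, 0.179, 0.984, 0.001]
ft_force: [-0.1, 1.4, -0.7]
grip_width: 0.348
t 10.03 tool mm [  1.1 -22.5   1.9] rot deg [ 0.23  0.56 -0.22] pos [ 0.5329 -0.0394  0.031 ] F [-0.1  1.4 -0.7] g 0.348
```

```bash
python3 -m inch '{"translation":[[0.3,-2,0.4],[0.3,-2,0.4],[0.2,-2,0.2],[0.2,-2,0.2],[0,-2,0]],"delta_rot":[[0,0,0],[0,0,0],[0,0,0],[0,0,0],[0,0,0]]}'
python3 -c "
from h import *
togo(.524,-.060,.029,69.6)"
python3 -m inch '{"translation":[[0,-2,0.1],[0,-2,0.1],[0,-2,0],[0,-2,0],[0,-2,0]],"delta_rot":[[0,0,0],[0,0,0],[0,0,0],[0,0,0],[0,0,0]]}'
python3 -c "
from h import *
togo(.524,-.060,.029,69.6)
f=grab('top'); g=grab('scene')
save('c7.png',np.hstack([crop(f,290,190,370,270,5),crop(g,230,145,310,225,5)]))"
```

```text
time: 10.45
eef_pos: [0.5297, -0.0491, 0.0307]
tcp_rot: [0.007, 0.179, 0.984, 0.002]
ft_force: [0.3, 2.0, 1.3]
grip_width: 0.345
t 10.45 tool mm [  1.5 -12.3   1.6] rot deg [ 0.35  0.76 -0.2 ] pos [ 0.5297 -0.0491  0.0307] F [0.3 2.  1.3] g 0.345
time: 10.87
eef_pos: [0.5256, -0.0593, 0.0306]
tcp_rot: [0.007, 0.178, 0.984, 0.002]
ft_force: [0.1, 1.3, -0.9]
grip_width: 0.346
t 10.87 tool mm [ 1.3 -1.2  1.5] rot deg [ 0.33  0.73 -0.16] pos [ 0.5256 -0.0593  0.0306] F [ 0.1  1.3 -0.9] g 0.346
```

View pics/c7.png

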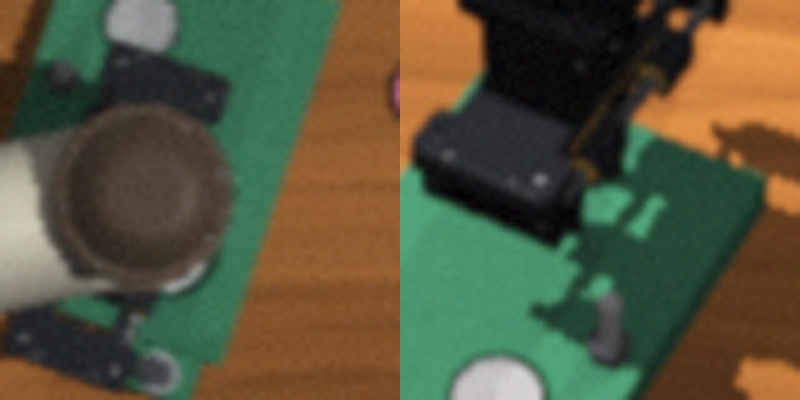

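The wide disc is mostly hidden, with only its edge at top crop (185,272), and the push force is still there. I'll ease on a little further.

```bash
python3 -m inch '{"translation":[[0.4,-0.8,0.4],[0.3,-0.8,0.3],[0,-0.8,0.2],[0,-0.8,0],[0,0,0]],"delta_rot":[[0,0,0],[0,0,0],[0,0,0],[0,0,0],[0,0,0]]}'
python3 -c "
from h import *
togo(.524,-.060,.029,69.6)"
python3 -m inch '{"translation":[[0,6,0],[0,6,-5],[0,6,-25],[0,20,-35],[0,30,-25]],"delta_rot":[[0,0,0],[0,0,0],[0,0,0],[0,0,0],[0,0,0]]}'
python3 -m inch '{"translation":[[0,35,0],[0,35,0],[0,35,0],[0,20,0],[0,0,0]],"delta_rot":[[0,0,0],[0,0,0],[0,0,0],[0,0,0],[0,0,0]]}'
python3 -c "
from h import *
togo(.524,-.060,.029,69.6)
f=grab('top'); g=grab('scene')
save('c8.png',np.hstack([crop(f,290,150,370,270,5),crop(g,225,145,305,265,5)]))"
```

```text
time: 11.38
eef_pos: [0.5218, -0.0635, 0.0286]
tcp_rot: [0.005, 0.179, 0.984, 0.001]
ft_force: [-0.3, 0.5, 0.1]
grip_width: 0.342
t 11.38 tool mm [-0.8  4.  -0.4] rot deg [ 0.18  0.52 -0.22] pos [ 0.5218 -0.0635  0.0286] F [-0.3  0.5  0.1] g 0.342
time: 11.8
eef_pos: [0.5393, -0.0009, 0.1157]
tcp_rot: [-0.004, 0.183, 0.983, -0.003]
ft_force: [1.8, -0.2, 0.3]
grip_width: 0.348
time: 12.22
eef_pos: [0.5928, 0.1294, 0.1278]
tcp_rot: [0.006, 0.18, 0.984, 0.003]
ft_force: [-0.3, 0.2, 0.4]
grip_width: 0.341
t 12.22 tool mm [  -1.6 -202.3   97.3] rot deg [ 0.43  0.62 -0.31] pos [0.5928 0.1294 0.1278] F [-0.3  0.2  0.4] g 0.341
```

View pics/c8.png

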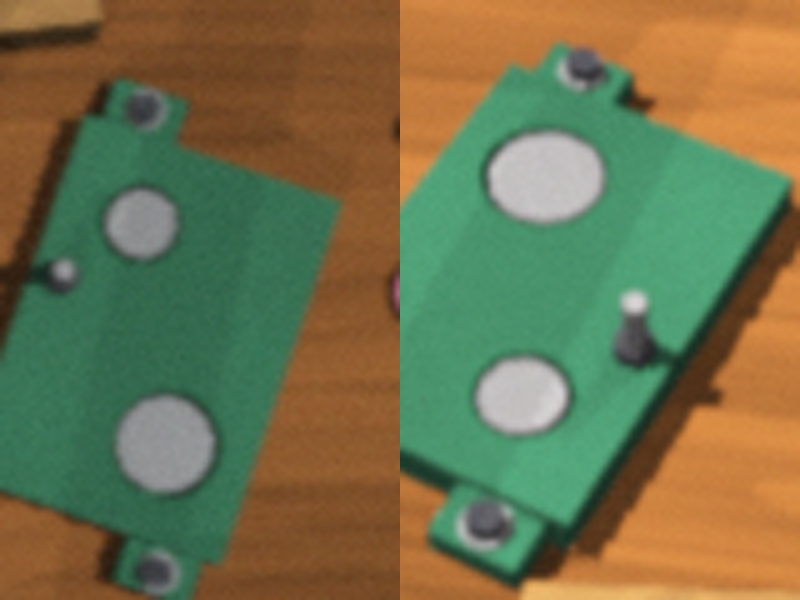

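Both discs lie flush and flat in their own recesses: wide at scene crop (545,177), narrow at (522,396). The bolt still stands in its place and the arm is clear. I'll settle and hand in.

```bash
python3 -m inch '{"translation":[[0,0,-5],[0,0,-5],[0,0,0],[0,0,0],[0,0,0]],"delta_rot":[[0,0,0],[0,0,0],[0,0,0],[0,0,0],[0,0,0]]}'
python3 -c "
from h import *
print(close_job())"
```

```text
time: 12.73
eef_pos: [0.5886, 0.1224, 0.1387]
tcp_rot: [0.004, 0.183, 0.983, 0.001]
ft_force: [0.1, 0.7, 0.1]
grip_width: 0.342
the job is handed in; nothing more can be done
None
```

Both discs are in their own recesses: I pushed the narrow one in first, then the wide one, each nested against two part-open fingertips. The job was handed in at about 12.7 s, and the hand-in gave no verdict.

- **Final pictures:** from both cameras, each disc lies flush and concentric in its recess. I judged this by eye and did not measure the 4 mm or tilt limits. The bolt still stands in its place. The last crops covered only the cover, so I did not re-check the bottle, tub, tools or carton, but the arm's path stayed clear of them.
- **Forces and clearance:** the wrist force never read above about 2 N. The gripper finished in the air, about 139 mm above the bench and away from the cover.
- **Disagreements:** the two cameras differed by about 2–3.5 mm on the cover's position. During the narrow push the tips also drifted up to 36 mm, just above the disc's top, so I backed off, lowered them and finished the push.

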